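Square the tube block up to the code reader

ROBOT

A 7-joint arm with a two-finger parallel gripper is mounted at the origin on the work surface. World frame = base frame: x ahead of the robot, y to its left, z up, the work surface at z = 0. Lengths are in m, angles in rad, forces in N, time in s.
With the tool pointing down it reaches from about 0.4 to 0.85 m from the base axis. Payload 10.4 kg.
Tool frame: the origin (TCP) lies midway between the tips of the shut fingers; the grasp point (between the pads) lies 19 mm behind it; z points along the fingers, y is the line along which they close (so a half turn about z gives the same grasp; the last joint's range is limited). The gripper opens to 87 mm and grips with 3 to 60 N. Pads are 19 mm wide; open, the fingers measure 117 mm over their backs; the gripper's body (75 mm by 190 mm) begins 51 mm behind the grasp point.
Start: joints at [-1.145, 0.332, -0.065, 1.46, 0.022, 1.35, -0.088], TCP at [0.271, 0.563, 0.183] pointing down, gripper open.
Joint ranges: [-2.6, 2.6], [-0.5, 2.12], [-1.47, 1.34], [0.16, 2.42], [-1.27, 4.41], [0.06, 2.06], [-2.6, 2.6]. Speed limits (rad/s): [2.22, 2.22, 2.79, 2.79, 3.14, 3.14, 3.14].

INTERFACE

Orientations are given as a unit quaternion [x, y, z, w].
In Python, from bench import r gives the robot as it stands.
- The arm moves only by the tool arm_command, never from a script. Its arguments are lists of equal length, an entry for each row: "xyz": the shift along the world's x, y, z in m, a list of three; "rot": the turn, a rotation vector about the world's x, y, z in rad, a list of three. In form: {"xyz": [[tx, ty, tz], ...], "rot": [[ax, ay, az], ...]}. A call has 1 to 20 rows; each row is the pose to reach, as a shift and turn from the pose commanded when the call began; what a row does not reach only later rows make up. A row lasts 1/12 s, in which the tool goes at most 41.7 mm and 7.16 degrees, less where a joint would pass 70% of its speed; a pose out of reach is approached as far as the arm can. A call with a gripper value outside its range is refused whole. "grip" is the opening, from 0 (shut) to 1 (fully open), set as the call begins (left out, the last holds). The fingers move at their own pace and stop on an object; "squeeze" is the grip in N (left out, the last holds). Time passes only in rows, so rows that repeat a pose let the fingers close. It gives the time, the measured TCP pose, the force, the opening and the grip force at its end, in the units of the state.
- r.read_state(): the state, without advancing time (a new reading comes with each control period).
- r.camera(name): name is "side" or "top" or "wrist"; returns the picture (400x640x3 uint8, red, green, blue); there is no depth.
- r.camera_model(name): a dict with "fx", "fy", "cx", "cy" (pixels), "T" (4x4, takes a point from camera to world coordinates). Camera axes: x right, y up, looking along -z (the intrinsics and any distortion apply to the point x, -y, -z); pixel columns grow to the right and rows downward; lengths in m; the calibration is good to about 2 mm. A picture is of the moment at which its call begins: read the wrist's pose just before it. camera_model takes no time and is no camera call; for the wrist camera it gives the pose at the moment of the call.
- r.close_job(): hands the job in; it is judged then, once.
Trained networks look in the newest picture that a camera, given by its name, has taken for a name from the list of things; names that differ only in an ending like _2 or _b are one class to them, and where a whole thing is asked for, a point or a joint stands for the part that bears it (a point fixed in the world has none). Each returns a list of dicts, best first, with "conf" (0 to 1); they miss things now and then, are a little off and sometimes report something else, mostly with a low value. They report only what shows in the picture. A call takes as long as a camera call. They do not tell look-alikes from the thing itself.
- r.look_for(label, camera): "at" ([x, y, z] in m, in the coordinates of the camera as it stood for that picture, good to about 4 mm: the middle of the surface that is visible of it).
- r.spot_point(label, camera): "at" ([x, y, z] in m, in the coordinates of the camera as it stood for that picture, good to about 4 mm: a listed point, or the origin of a listed thing).
The state is a dict: "time": time; "joint_positions": joint angles; "joint_vel": joint speeds; "joint_torque": joint torques, N m; "ee_pos": TCP position; "eef_rot": TCP orientation; "ft_force": force on the tool from outside, world axes, zero at the start; "torque": the same for the moment, N m; "width": finger opening in m; "grip_force": force on a finger pad.
Only numpy, scipy, OpenCV 4.12 (cv2) and the standard library are available. Lean on these libraries where they do the work, as an engineer would, in place of code of your own. Each camera call takes 0.05 s, during which the arm holds its last target. There are 200 camera calls.

TASK

Walk the heavy aluminium tube block round by pushing its corners with the fingers, clear of the white code reader bar, until its orange side faces the bar; then push it up so that the orange side stands flush against the bar's front, the whole block between the two yellow bands. Only push it, steadily along the bench: do not lift, tip or knock it, and do not disturb the loose things around it. Finish with the fingers clear of everything.

Things in the scene. Friction and masses are not known exactly. Their poses are not given: they have to be found in the camera images.
- block: Heavy aluminium tube block, 1.2 kg give or take a fifth: 95 mm along its x, 120 mm along its y, 45 mm tall, twelve white plugs flush in its top, loose on the bench. Its +x side is orange (with an orange stripe on the top along that edge), the other sides bare metal. Origin: centre of the underside. Too wide to grip. At the start it is turned 57 to 97 degrees anticlockwise from facing the bar.
- face_centre (a point): Middle of the lower edge of the block's orange side (47.5 mm along block +x). The block slides on the bench when pushed with some 5 to 10 N; a push square to a side but 50 mm off centre turns it about 1 rad for each 40 mm its centre moves. At the start its origin is 120 to 150 mm in front of the bar.
- face_left (a point): Lower orange corner at block +y (47.5, 60, 0 mm in the block's frame).
- face_right (a point): Lower orange corner at block -y (47.5, -60, 0 mm in the block's frame).
- reader: White code reader bar, the fence: fixed, 320 mm along its y, 50 mm deep, 40 mm tall, dark window on top. Origin: middle of its front face, at the bench; +x points into the bar, away from the robot, so the front face is x = 0. Two yellow bands 10 mm wide cross it, inner edges 80 mm either side of its middle (20 mm to spare at each end of the centred block).
- vial: Small clear capped vial, 28 mm across, 50 mm tall. Loose bystander; origin at the centre of its underside.
- weight: Brass knobbed check weight, 36 mm across, 56 mm tall. Loose bystander; origin at the centre of its underside.
- cup: White porcelain crucible cup, 60 mm across, 50 mm tall. Loose bystander; origin at the centre of its underside.
- scoop: Steel lab scoop 160 mm long, lying along its own x, origin near its middle. Loose bystander.
- pan: Shallow steel ring pan, 90 mm across, 12 mm tall. Loose bystander; origin at the centre of its underside.
Things that resemble listed ones, but are neither listed nor needed, are in the scene too. What is shaped like the block but pink, purple or red is not meant.

How it is judged:
By the outcome, as a careful person would: the job done as asked, in the order asked, and still so for the second after the job is handed in, with the robot touching nothing.
It also fails if it takes over 72 s, if anything falls off the work surface, if the arm or the gripper's body presses on something with over 40 N, if the wrist force passes 120 N, or if a joint passes its speed limit or range.

## Working session

There is one attempt and no reset: what is moved stays moved. The work goes in short steps, Python scripts to look and compute and a tool call to move; the robot and the scene stay as the last step left them, time stands still between calls to the robot, and variables do not carry over. Pictures are saved under pics/ and viewed, at most 10 in all, crops included, and the job is handed in when it is done.

Besides the shell and the picture viewer there is one more tool, called after "Request:" as name(argument=value, ...), one argument or row to a line, values as JSON. arm_command: Moves the arm, as the interface text tells. Its arguments: {"type":"object","properties":{"xyz":{"type":"array"},"rot":{"type":"array"},"grip":{"type":"number"},"squeeze":{"type":"number"}},"required":["xyz","rot"]}

```bash
mkdir -p pics
cat > h.py <<'E'
import numpy as np,cv2
from bench import r
def w(cam,p):
    T=np.array(r.camera_model(cam)["T"]); return (T@np.r_[p,1])[:3]
def pix(cam,p):
    m=r.camera_model(cam);T=np.linalg.inv(np.array(m["T"]));c=T@np.r_[p,1];return m["fx"]*c[0]/-c[2]+m["cx"],m["fy"]*-c[1]/-c[2]+m["cy"]
def bench(cam,u,v,z=0):
    m=r.camera_model(cam);T=np.array(m["T"]);d=T[:3,:3]@np.array([(u-m["cx"])/m["fx"],-(v-m["cy"])/m["fy"],-1]);o=T[:3,3];return o+d*(z-o[2])/d[2]
def shot(cam,n):
    im=r.camera(cam);cv2.imwrite(f"pics/{n}.png",im[:,:,::-1]);return im
E
python3 - <<'E'
from h import *
np.set_printoptions(precision=3,suppress=True)
for c in ["top","side"]:
    shot(c,c+"0")
    print({k:v for k,v in r.camera_model(c).items()})
    for l in ["block","reader","vial","weight","cup","scoop","pan","face_left","face_right","face_centre"]:
        if c=="side" and l not in("block","reader"):continue
        for d in r.spot_point(l,c)[:3]:
            p=w(c,d["at"]);print(c,l,round(d["conf"],2),p,np.round(pix(c,p)))
s=r.read_state();print(s["ee_pos"],s["eef_rot"],s["time"],s["width"])
E
```

```text
{'fx': 362.15525053317185, 'fy': 362.15525053317185, 'cx': 319.9787602030745, 'cy': 198.06673835513374, 'T': array([[-0.014,  0.997, -0.072,  0.461],
       [-1.   , -0.016, -0.018,  0.029],
       [-0.019,  0.072,  0.997,  0.871],
       [ 0.   ,  0.   ,  0.   ,  1.   ]])}
top block 0.81 [ 0.504  0.31  -0.001] [211. 208.]
top block 0.73 [ 0.315  0.125 -0.001] [288. 286.]
top block 0.72 [ 0.59   0.133 -0.001] [283. 172.]
top reader 0.71 [0.712 0.071 0.003] [308. 121.]
top vial 0.59 [ 0.61  -0.14   0.007] [396. 161.]
top weight 0.81 [ 0.668  0.298 -0.001] [216. 141.]
top cup 0.89 [ 0.754  0.346 -0.002] [197. 108.]
top cup 0.32 [ 0.59  -0.244  0.001] [439. 169.]
top scoop 0.63 [ 0.592 -0.244 -0.   ] [439. 168.]
top pan 0.82 [0.655 0.433 0.   ] [161. 147.]
top face_left 0.68 [0.402 0.013 0.   ] [334. 249.]
top face_left 0.65 [0.498 0.232 0.001] [242. 210.]
top face_left 0.63 [0.547 0.198 0.001] [256. 190.]
top face_right 0.87 [ 0.483 -0.076 -0.001] [371. 214.]
top face_right 0.71 [ 0.55   0.199 -0.001] [256. 188.]
top face_right 0.67 [ 0.428  0.333 -0.003] [201. 239.]
top face_centre 0.93 [ 0.443 -0.025  0.001] [350. 231.]
top face_centre 0.62 [0.47  0.281 0.   ] [222. 222.]
{'fx': 449.96258722346886, 'fy': 449.96258722346886, 'cx': 317.41802321573095, 'cy': 199.57963756580494, 'T': array([[ 0.903,  0.239, -0.356,  0.144],
       [-0.429,  0.527, -0.734, -0.788],
       [ 0.012,  0.816,  0.578,  0.667],
       [ 0.   ,  0.   ,  0.   ,  1.   ]])}
side block 0.94 [ 0.408 -0.066  0.003] [282. 244.]
side block 0.87 [ 0.593  0.128 -0.002] [319. 183.]
side block 0.79 [0.51  0.313 0.003] [267. 157.]
side reader 0.72 [ 0.71   0.066 -0.   ] [369. 185.]
[0.271 0.563 0.183] [ 0.223  0.975  0.    -0.   ] 0.7 0.08666006561277127
```

View pics/top0.png

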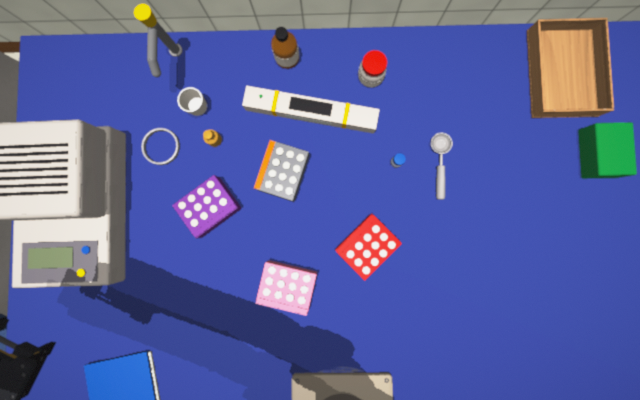

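View pics/side0.png

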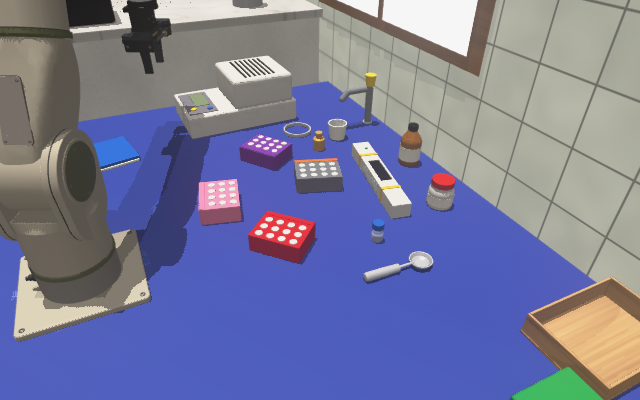

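Run:
```python
import cv2
im=cv2.imread("pics/top0.png")
c=im[78:212,235:392];cv2.imwrite("pics/crop0.png",cv2.resize(c,None,fx=4.4,fy=4.4,interpolation=cv2.INTER_CUBIC))
```

```text
(no output)
```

View pics/crop0.png

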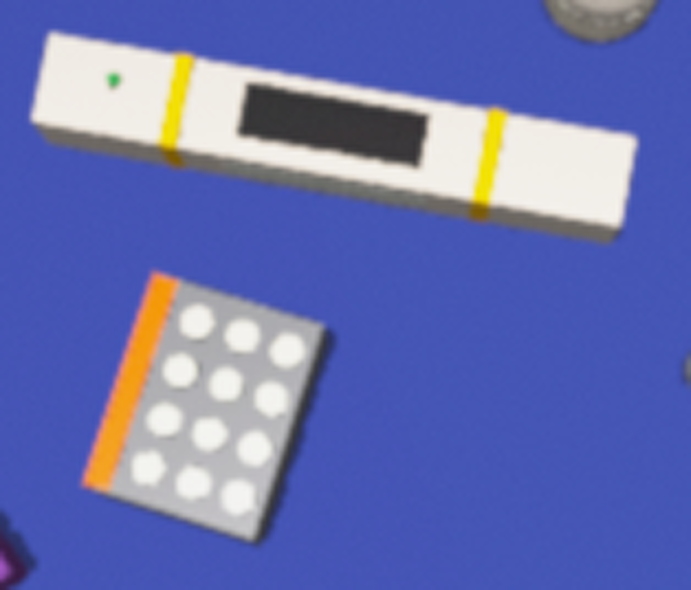

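```bash
cat >> h.py <<'E'
BL=(48,33),(636,136),(622,228),(33,122)
def cp(p): return p[0]/4.4+235-.4,p[1]/4.4+78-.4
_q=np.array([bench("top",*cp(p),.04)[:2] for p in BL])
# reader: y axis from right end to left end, front edge = corners 3(left),2(right)
_d=_q[3]-_q[2]+_q[0]-_q[1]; RYAW=np.arctan2(-_d[0],_d[1])
RX=np.array([np.cos(RYAW),np.sin(RYAW)]);RY=np.array([-RX[1],RX[0]])
RO=_q.mean(0)-.025*RX
def tobar(p): d=np.asarray(p)[...,:2]-RO; return np.stack([d@RX,d@RY],-1)
def toworld(b): b=np.asarray(b);return RO+b[...,:1]*RX+b[...,1:2]*RY
E
python3 - <<'E'
from h import *;import h
np.set_printoptions(precision=4,suppress=True)
q=h._q;print("reader size",np.linalg.norm(q[0]-q[1]),np.linalg.norm(q[1]-q[2]),"RO",RO,"yaw",np.degrees(RYAW),q)
B=np.array([bench("top",*cp(p),.045)[:2] for p in [(155,272),(326,324),(258,542),(83,487)]])
c=B.mean(0);ax=(B[0]-B[1]+B[3]-B[2]);yaw=np.arctan2(ax[1],ax[0]);print("block",c,np.degrees(yaw),"rel",np.degrees(yaw-RYAW),"bar",tobar(c),np.linalg.norm(B[0]-B[1]),np.linalg.norm(B[1]-B[2]))
im=cv2.imread("pics/top0.png");hsv=cv2.cvtColor(im,cv2.COLOR_BGR2HSV)
m=((hsv[...,1]<45)&(hsv[...,2]>205)).astype(np.uint8);m[:140]=0;m[205:]=0;m[:,:250]=0;m[:,315:]=0
n,_,st,ce=cv2.connectedComponentsWithStats(m)
R=np.array([[np.cos(yaw),np.sin(yaw)],[-np.sin(yaw),np.cos(yaw)]])
for i in range(1,n):
    p=bench("top",*ce[i],.045)[:2];print(st[i][4],ce[i],R@(p-c))
for l,p in dict(vial=(.61,-.14),weight=(.668,.298),cup=(.754,.346),pan=(.655,.433),purple=(.504,.31),red=(.402,-.07),pink=(.315,.125)).items(): print(l,tobar(p))
E
```

```text
reader size 0.31966542363348577 0.050229615828056566 RO [0.7107 0.0686] yaw -11.441576603433086 [[ 0.7912  0.2161]
 [ 0.7282 -0.0973]
 [ 0.6787 -0.0886]
 [ 0.7425  0.2242]]
block [0.5871 0.1321] 71.78585747171472 rel 83.22743407514781 bar [-0.1337  0.0377] 0.09460136707140032 0.11993017178960198
48 [279.25  150.625] [ 0.0182 -0.0412]
48 [289.625  153.8958] [-0.0071 -0.041 ]
50 [299.76 157.24] [-0.0319 -0.0405]
48 [275.5    161.7083] [ 0.0186 -0.014 ]
47 [285.9149 164.9149] [-0.0067 -0.014 ]
51 [296.3137 168.2157] [-0.032  -0.0138]
49 [271.8367 172.9796] [0.0186 0.0135]
50 [282.22 176.16] [-0.0066  0.0134]
52 [292.5 179.5] [-0.0315  0.0138]
49 [268.2449 183.8367] [0.0188 0.0399]
54 [278.537  187.4815] [-0.0065  0.0409]
59 [288.5085 190.5593] [-0.0305  0.0408]
vial [-0.0573 -0.2244]
weight [-0.0873  0.2164]
cup [-0.0126  0.2805]
pan [-0.1269  0.3462]
purple [-0.2505  0.1957]
red [-0.275 -0.197]
pink [-0.399  -0.0232]
```

```bash
cat >> h.py <<'E'
G=np.array([(x,y) for x in(.0185,-.0067,-.0318) for y in(-.041,-.0138,.0135,.0405)])
def rot(a): return np.array([[np.cos(a),-np.sin(a)],[np.sin(a),np.cos(a)]])
def fit(C,yaw,im=None):
    """block pose in bar frame from plugs in the top picture, near the guess C, yaw (bar frame, rad)"""
    im=r.camera("top") if im is None else im
    hsv=cv2.cvtColor(im,cv2.COLOR_RGB2HSV);m=((hsv[...,1]<45)&(hsv[...,2]>190)).astype(np.uint8)
    n,_,st,ce=cv2.connectedComponentsWithStats(m)
    P=[tobar(bench("top",*ce[i],.045)) for i in range(1,n) if 20<st[i][4]<90]
    P=np.array([p for p in P if np.hypot(*(p-C))<.1]);best=None
    for dy in np.radians(range(-30,31,5)):
      c=np.array(C,float);a=yaw+dy
      for tol in(.02,.012,.008,.006,.006):
        M=G@rot(a).T+c;D=np.linalg.norm(P[:,None]-M,axis=2);j=D.argmin(1);ok=D.min(1)<tol
        if ok.sum()<3: break
        g,p=G[j[ok]],P[ok];gm,pm=g.mean(0),p.mean(0);H=(g-gm).T@(p-pm)
        a=np.arctan2(H[0,1]-H[1,0],H[0,0]+H[1,1]);c=pm-rot(a)@gm
      else:
        e=D.min(1)[ok].mean()
        if best is None or (ok.sum(),-e)>(best[2],-best[3]): best=(c,a,ok.sum(),e)
    hs=(hsv[...,0]>5)&(hsv[...,0]<20)&(hsv[...,1]>150)&(hsv[...,2]>140);v,u=np.nonzero(hs)
    o=[tobar(bench("top",x,y,.045)) for x,y in zip(u,v)];o=np.array([q for q in o if best and np.hypot(*(q-best[0]))<.1])
    if best:print("block bar",np.round(best[0]*1000,1),"yaw",round(np.degrees(best[1]),1),"n",best[2],"err",round(best[3]*1000,2),"orange in block",np.round((o.mean(0)-best[0])@rot(best[1])*1000) if len(o) else None)
    else: print("no fit",len(P))
    return best
def arc(C,yaw,yb,side,dth,gap,n,c2=.002):
    """finger centres (bar) and tool turn, pushing at block y=yb on face side*xb through total turn dth"""
    C=np.array(C,float);out=[];s=np.sign(dth)
    for i in range(n+1):
        x=rot(yaw)@[1,0];y=rot(yaw)@[0,1];out.append(np.r_[C+side*(.0475+gap)*x+yb*y,0,yaw])
        C=C-side*x*c2/abs(yb)*abs(dth)/n;yaw+=dth/n
    return np.array(out),C,yaw
def rel(B,z=None):
    """world shifts from measured tcp"""
    W=toworld(B[:,:2]);return W-r.read_state()["ee_pos"][:2]
E
python3 - <<'E'
from h import *
np.set_printoptions(precision=4,suppress=True)
im=cv2.imread("pics/top0.png")[:,:,::-1].copy()
b=fit((-.134,.038),1.45,im)
o,C,y=arc(b[0],b[1],-.047,1,-np.radians(55),.015,18)
print("end",C,np.degrees(y));print("bar path",o[[0,6,12,18],:2])
W=toworld(o[:,:2]);print("rel first");print(np.c_[W-W[0],o[:,3]-o[0,3]]*1000)
print("start world",W[0], "backed off", toworld(o[:1,:2]+[[0,.02]]))
E
```

```text
block bar [-133.4   37.9] yaw 82.7 n 8 err 0.37 orange in block [41. -0.]
end [-0.157  0.004] 24.632238794543323
bar path [[-0.0789  0.0939]
 [-0.0675  0.0608]
 [-0.0672  0.0258]
 [-0.0778 -0.0075]]
rel first
[[   0.        0.        0.    ]
 [   1.5277   -5.6549  -53.3295]
 [   2.7519  -11.3832 -106.659 ]
 [   3.669   -17.1686 -159.9885]
 [   4.2763  -22.9946 -213.318 ]
 [   4.5723  -28.8448 -266.6475]
 [   4.556   -34.7024 -319.977 ]
 [   4.2275  -40.5508 -373.3065]
 [   3.5877  -46.3734 -426.636 ]
 [   2.6384  -52.1536 -479.9655]
 [   1.3824  -57.875  -533.295 ]
 [  -0.1768  -63.5213 -586.6246]
 [  -2.0347  -69.0764 -639.9541]
 [  -4.1862  -74.5247 -693.2836]
 [  -6.625   -79.8505 -746.6131]
 [  -9.3442  -85.0387 -799.9426]
 [ -12.3361  -90.0746 -853.2721]
 [ -15.5921  -94.9439 -906.6016]
 [ -19.1031  -99.6327 -959.9311]]
start world [0.652  0.1762] backed off [[0.656  0.1958]]
```

Request:
arm_command(
  xyz=[
    [0.02,-0.04,0.02],
    [0.04,-0.08,0.03],
    [0.07,-0.115,0.03],
    [0.1,-0.15,0.03],
    [0.13,-0.18,0.03],
    [0.16,-0.21,0.03],
    [0.19,-0.24,0.03],
    [0.22,-0.27,0.03],
    [0.25,-0.3,0.03],
    [0.28,-0.32,0.03],
    [0.31,-0.34,0.03],
    [0.34,-0.355,0.02],
    [0.36,-0.365,0.01],
    [0.38,-0.37,0.0],
    [0.384,-0.37,-0.02],
    [0.384,-0.37,-0.04],
    [0.384,-0.37,-0.06],
    [0.384,-0.37,-0.08],
    [0.384,-0.37,-0.09],
    [0.384,-0.37,-0.09],
  ],
  rot=[
    [0,0,0.02],
    [0,0,0.04],
    [0,0,0.06],
    [0,0,0.08],
    [0,0,0.1],
    [0,0,0.12],
    [0,0,0.14],
    [0,0,0.16],
    [0,0,0.18],
    [0,0,0.2],
    [0,0,0.22],
    [0,0,0.24],
    [0,0,0.25],
    [0,0,0.25],
    [0,0,0.25],
    [0,0,0.25],
    [0,0,0.25],
    [0,0,0.25],
    [0,0,0.25],
    [0,0,0.25],
  ],
  grip=0,
)

```text
time: 2.37
ee_pos: [0.6536, 0.1928, 0.0908]
eef_rot: [0.099, 0.995, -0.001, -0.002]
ft_force: [-0.4, -0.4, 0.3]
width: 0.0009
grip_force: 0.0
```

Request:
arm_command(
  xyz=[
    [0,0,-0.02],
    [0,0,-0.04],
    [0,0,-0.06],
    [0,0,-0.073],
    [0,0,-0.078],
    [0,0,-0.078],
    [-0.001,-0.003,-0.078],
    [-0.001,-0.006,-0.078],
    [-0.002,-0.008,-0.078],
    [-0.002,-0.01,-0.078],
    [-0.002,-0.012,-0.078],
    [-0.003,-0.014,-0.078],
    [-0.003,-0.016,-0.078],
    [-0.003,-0.017,-0.078],
  ],
  rot=[
    [0,0,0],
    [0,0,0],
    [0,0,0],
    [0,0,0],
    [0,0,0],
    [0,0,0],
    [0,0,0],
    [0,0,0],
    [0,0,0],
    [0,0,0],
    [0,0,0],
    [0,0,0],
    [0,0,0],
    [0,0,0],
  ],
)

```text
time: 3.53
ee_pos: [0.6522, 0.1757, 0.0155]
eef_rot: [0.099, 0.995, -0.0, -0.0]
ft_force: [1.0, -1.0, 0.1]
width: 0.0003
grip_force: 0.0
```

Request:
arm_command(
  xyz=[
    [0.0008,-0.0028,0],
    [0.0015,-0.0057,0],
    [0.0021,-0.0085,0],
    [0.0028,-0.0114,0],
    [0.0032,-0.0143,0],
    [0.0037,-0.0172,0],
    [0.004,-0.02,0],
    [0.0043,-0.023,0],
    [0.0044,-0.026,0],
    [0.0046,-0.0288,0],
    [0.0046,-0.0318,0],
    [0.0046,-0.0347,0],
    [0.0044,-0.0376,0],
    [0.0042,-0.0405,0],
    [0.0039,-0.0435,0],
    [0.0036,-0.0464,0],
    [0.0031,-0.0493,0],
    [0.0026,-0.0522,0],
    [0.002,-0.055,0],
    [0.0014,-0.0579,0],
  ],
  rot=[
    [0,0,-0.027],
    [0,0,-0.053],
    [0,0,-0.08],
    [0,0,-0.107],
    [0,0,-0.133],
    [0,0,-0.16],
    [0,0,-0.187],
    [0,0,-0.213],
    [0,0,-0.24],
    [0,0,-0.267],
    [0,0,-0.293],
    [0,0,-0.32],
    [0,0,-0.347],
    [0,0,-0.373],
    [0,0,-0.4],
    [0,0,-0.427],
    [0,0,-0.453],
    [0,0,-0.48],
    [0,0,-0.507],
    [0,0,-0.533],
  ],
)

```text
time: 5.2
ee_pos: [0.6535, 0.118, 0.0155]
eef_rot: [0.359, 0.933, 0.0, 0.0]
ft_force: [0.4, -0.2, -0.7]
width: 0.0003
grip_force: 0.0
```

Run:
```python
from h import *
np.set_printoptions(precision=4,suppress=True)
im=shot("top","top1");cv2.imwrite("pics/c1.png",cv2.resize(im[90:240,200:380,::-1],None,fx=4,fy=4))
b=fit((-.145,.02),np.radians(55),im)
```

```text
Traceback (most recent call last):
  File "h.py", line 32, in fit
    M=G@rot(a).T+c;D=np.linalg.norm(P[:,None]-M,axis=2);j=D.argmin(1);ok=D.min(1)<tol
                                    ~~~~~~~~~^~
ValueError: operands could not be broadcast together with shapes (0,1) (12,2)
```

View pics/c1.png

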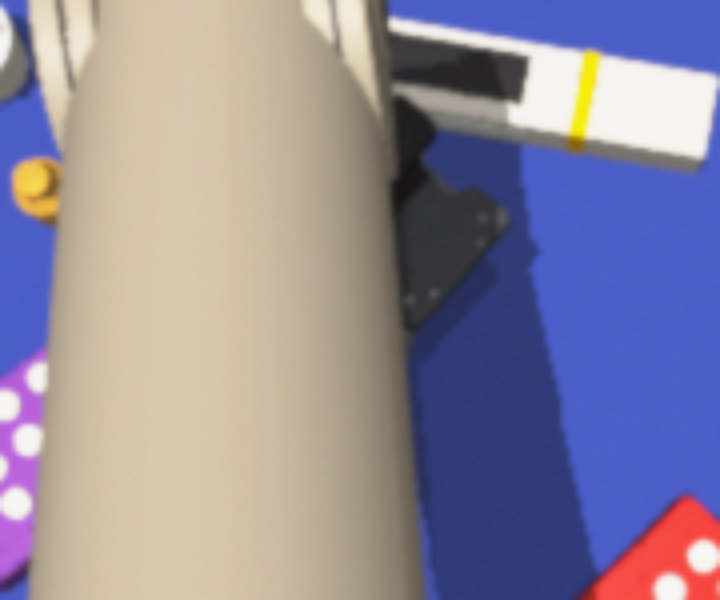

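Run:
```python
from h import *
a=shot("side","side1");b=shot("wrist","wrist1")
s=cv2.resize(a[110:260,220:440],None,fx=3,fy=3,interpolation=cv2.INTER_CUBIC)[:,:,::-1]
w_=cv2.resize(b,(240,150))[:,:,::-1]
o=np.zeros((600,660,3),np.uint8);o[:450]=s;o[450:,:240]=w_;cv2.imwrite("pics/s1.png",o)
```

```text
(no output)
```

View pics/s1.png

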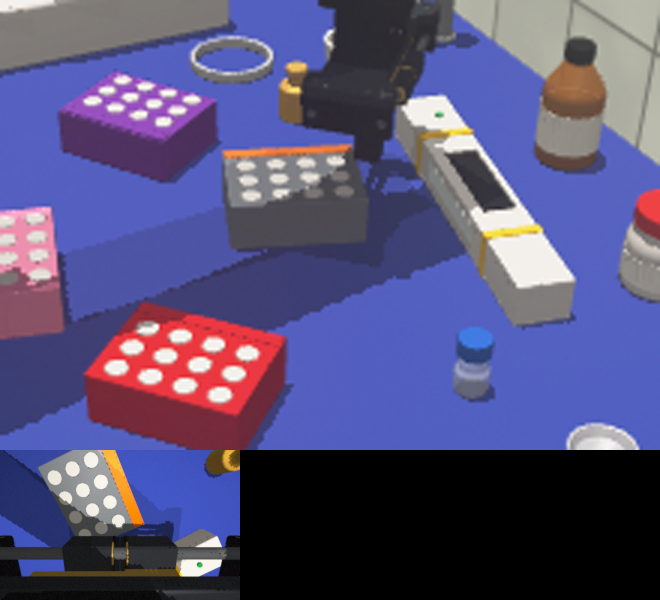

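```bash
sed -i 's/def fit(C,yaw,im=None):/def fit(C,yaw,im=None,cam="top",v=190):/; s/r.camera("top") if/r.camera(cam) if/; s/hsv\[...,2\]>190/hsv[...,2]>v/; s/bench("top",\*ce\[i\]/bench(cam,*ce[i]/; s/bench("top",x,y/bench(cam,x,y/; s/20<st\[i\]\[4\]<90/(12<st[i][4]<130 if cam!="wrist" else 60<st[i][4]<3000)/; s/<.1\]);best=None/<.1]).reshape(-1,2);best=None/' h.py
sed -i 's/hs=(hsv/hs=(hsv/; s/v,u=np.nonzero/vv,uu=np.nonzero/; s/zip(u,v)/zip(uu,vv)/' h.py
python3 - <<'E'
from h import *
a=cv2.imread("pics/side1.png")[:,:,::-1].copy();b=cv2.imread("pics/wrist1.png")[:,:,::-1].copy()
for v in (120,150,190):
  for c,i in(("side",a),("wrist",b)): fit((-.14,.03),np.radians(70),i,c,v)
a0=cv2.imread("pics/side0.png")[:,:,::-1].copy();fit((-.13,.04),np.radians(80),a0,"side",150)
p=r.read_state()["ee_pos"];print(tobar(p),pix("side",p))
E
```

```text
no fit 0Traceback (most recent call last):
  File "<stdin>", line 4, in <module>
  File "h.py", line 40, in fit
    o=[tobar(bench(cam,x,y,.045)) for x,y in zip(uu,vv)];o=np.array([q for q in o if best and np.hypot(*(q-best[0]))<.1])
             ~~~~~^^^^^^^^^^^^^^
  File "h.py", line 8, in bench
    m=r.camera_model(cam);T=np.array(m["T"]);d=T[:3,:3]@np.array([(u-m["cx"])/m["fx"],-(v-m["cy"])/m["fy"],-1]);o=T[:3,3];return o+d*(z-o[2])/d[2]
ValueError: time passes only in moves, steps and waits
```

```bash
python3 - <<'E'
s=open("h.py").read()
s=s.replace('import numpy as np,cv2\nfrom bench import r\n','import numpy as np,cv2,functools\nfrom bench import r\n@functools.lru_cache(None)\ndef cm(cam): return r.camera_model(cam)\n')
s=s.replace('m=r.camera_model(cam)','m=cm(cam)').replace('np.array(r.camera_model(cam)["T"])','np.array(cm(cam)["T"])').replace('12<st[i][4]<130','8<st[i][4]<130')
s=s.replace("    if best:print(","    if best:print(cam,v,")
s=s.replace("*(q-best[0]))<.1])","*(q-best[0]))<.075])")
open("h.py","w").write(s)
E
python3 - <<'E'
from h import *
a=cv2.imread("pics/side1.png")[:,:,::-1].copy();b=cv2.imread("pics/wrist1.png")[:,:,::-1].copy()
a0=cv2.imread("pics/side0.png")[:,:,::-1].copy()
for v in (110,140,170,200):
  for c,i in(("side",a),("wrist",b)): print(c,v);fit((-.14,.03),np.radians(70),i,c,v)
  print("old");fit((-.13,.04),np.radians(80),a0,"side",v)
p=r.read_state()["ee_pos"];print(tobar(p),pix("side",p))
E
```

```text
side 110
no fit 1
wrist 110
no fit 2
old
no fit 0
side 140
side 140 block bar [-132.5   41.9] yaw 82.6 n 9 err 1.19 orange in block [39.  2.]
wrist 140
no fit 0
old
no fit 0
side 170
side 170 block bar [-132.    41.9] yaw 82.8 n 9 err 0.6 orange in block [39.  2.]
wrist 170
wrist 170 block bar [-135.4   35.6] yaw 82.8 n 9 err 0.41 orange in block [ 41. -13.]
old
side 170 block bar [-131.5   41.7] yaw 82.8 n 10 err 0.42 orange in block [39.  1.]
side 200
side 200 block bar [-132.2   41.3] yaw 82.8 n 9 err 0.86 orange in block [40.  2.]
wrist 200
wrist 200 block bar [-135.4   35.6] yaw 82.8 n 9 err 0.43 orange in block [ 41. -13.]
old
side 200 block bar [-132.1   41.8] yaw 82.7 n 12 err 0.62 orange in block [39.  0.]
[-0.06577185  0.03709081] (np.float64(341.17302196980665), np.float64(174.83561835045924))
```

Run:
```python
from h import *
np.set_printoptions(precision=1,suppress=True)
o,C,y=arc((-.134,.0385),np.radians(82.7),-.042,1,-np.radians(55),.009,16)
print("end",C*1000,np.degrees(y))
W=toworld(o[:,:2]);p=r.read_state()["ee_pos"];S=toworld(o[:1,:2]+[[0,.025]])[0]
print("to start",(S-p[:2])*1000);print(np.c_[W-S,o[:,3]-o[0,3]]*1000)
```

```text
end [-160.5    0.3] 24.262499999999974
to start [-3.7 79.4]
[[  -5.   -24.5    0. ]
 [  -3.6  -30.8  -60. ]
 [  -2.6  -37.1 -120. ]
 [  -2.   -43.4 -180. ]
 [  -1.7  -49.8 -240. ]
 [  -1.9  -56.2 -300. ]
 [  -2.4  -62.6 -360. ]
 [  -3.3  -69.  -420. ]
 [  -4.6  -75.2 -480. ]
 [  -6.3  -81.4 -540. ]
 [  -8.3  -87.5 -600. ]
 [ -10.7  -93.4 -660. ]
 [ -13.4  -99.2 -719.9]
 [ -16.5 -104.8 -779.9]
 [ -20.  -110.2 -839.9]
 [ -23.7 -115.4 -899.9]
 [ -27.7 -120.4 -959.9]]
```

Request:
arm_command(
  xyz=[
    [0.005,0,0],
    [0.006,0,0.02],
    [0.006,0,0.04],
    [0.006,0.0,0.06],
    [0.004,0.015,0.065],
    [0.002,0.035,0.065],
    [-0.001,0.055,0.065],
    [-0.003,0.07,0.065],
    [-0.004,0.079,0.065],
    [-0.004,0.079,0.05],
    [-0.004,0.079,0.03],
    [-0.004,0.079,0.01],
    [-0.004,0.079,0.0],
    [-0.004,0.079,0.0],
  ],
  rot=[
    [0,0,0],
    [0,0,0],
    [0,0,0],
    [0,0,0.05],
    [0,0,0.15],
    [0,0,0.25],
    [0,0,0.35],
    [0,0,0.45],
    [0,0,0.533],
    [0,0,0.533],
    [0,0,0.533],
    [0,0,0.533],
    [0,0,0.533],
    [0,0,0.533],
  ],
)

```text
time: 6.52
ee_pos: [0.648, 0.1969, 0.0127]
eef_rot: [0.099, 0.995, -0.001, -0.002]
ft_force: [-0.2, -0.1, 0.8]
width: 0.0004
grip_force: 0.0
```

Request:
arm_command(
  xyz=[
    [-0.001,-0.005,0],
    [-0.002,-0.01,0],
    [-0.003,-0.015,0],
    [-0.004,-0.02,0],
    [-0.005,-0.0245,0],
    [-0.0046,-0.0275,0],
    [-0.004,-0.0305,0],
    [-0.0036,-0.0335,0],
    [-0.0033,-0.0365,0],
    [-0.003,-0.0395,0],
    [-0.0028,-0.0425,0],
    [-0.0026,-0.0455,0],
    [-0.0025,-0.0485,0],
    [-0.0025,-0.05,0],
  ],
  rot=[
    [0,0,0],
    [0,0,0],
    [0,0,0],
    [0,0,0],
    [0,0,0],
    [0,0,-0.03],
    [0,0,-0.06],
    [0,0,-0.09],
    [0,0,-0.12],
    [0,0,-0.15],
    [0,0,-0.18],
    [0,0,-0.21],
    [0,0,-0.24],
    [0,0,-0.25],
  ],
)

```text
time: 7.68
ee_pos: [0.6471, 0.1466, 0.0154]
eef_rot: [0.224, 0.975, -0.0, 0.0]
ft_force: [-0.2, -0.6, 0.1]
width: 0.0007
grip_force: 0.0
```

Run:
```python
from h import *
im=shot("side","side2");b=shot("wrist","wrist2")
for v in(150,180): fit((-.14,.03),np.radians(70),im,"side",v);fit((-.14,.03),np.radians(70),b,"wrist",v)
print(tobar(r.read_state()["ee_pos"]))
```

```text
side 150 block bar [-131.8   43.2] yaw 84.2 n 5 err 1.14 orange in block [38. 14.]
wrist 150 block bar [-137.    34.9] yaw 83.6 n 6 err 1.8 orange in block [ 42. -30.]
side 180 block bar [-132.2   42.5] yaw 84.7 n 5 err 1.32 orange in block [39. 13.]
no fit 1
[-0.07782049  0.06407834]
```

Run:
```python
from h import *
a=cv2.imread("pics/side2.png");b=cv2.imread("pics/wrist2.png")
s=cv2.resize(a[130:200,270:400],None,fx=3,fy=3,interpolation=cv2.INTER_CUBIC)
o=np.zeros((600,640,3),np.uint8);o[:400]=b;o[400:,:390]=s[:200];cv2.imwrite("pics/s2.png",o)
p=r.read_state()["ee_pos"];print(pix("wrist",p),pix("side",p))
```

```text
(np.float64(321.50790559626455), np.float64(223.97559420085176)) (np.float64(334.2180535842326), np.float64(170.27795214319772))
```

View pics/s2.png

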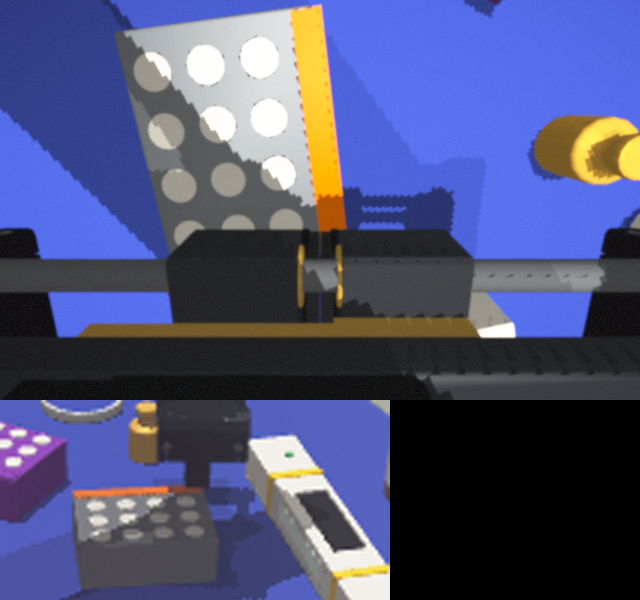

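Run:
```python
from h import *
np.set_printoptions(precision=4,suppress=True)
print(cm("wrist"));print(r.read_state()["ee_pos"],r.read_state()["joint_positions"])
r.camera("wrist")
for l in("weight","block","face_left","face_centre","face_right"):
    for d in r.spot_point(l,"wrist")[:2]: p=w("wrist",d["at"]);print(l,d["conf"],d["at"],p,tobar(p),pix("wrist",p))
r.camera("side")
for l in("weight","face_left","face_centre","face_right"):
    for d in r.spot_point(l,"side")[:2]: p=w("side",d["at"]);print("side",l,d["conf"],p,tobar(p))
print("plug px->bar",[tobar(bench("wrist",*q,.045)) for q in((153,71),(206,65),(260,57),(269,118),(279,172))])
```

```text
{'fx': 351.254891151636, 'fy': 351.254891151636, 'cx': 319.6124651132366, 'cy': 197.61050012695594, 'T': array([[ 0.4349, -0.8707, -0.2295,  0.5838],
       [ 0.9005,  0.4206,  0.1106,  0.176 ],
       [ 0.0002, -0.2548,  0.967 ,  0.2173],
       [ 0.    ,  0.    ,  0.    ,  1.    ]])}
[0.6471 0.1468 0.0155] [-0.491   0.5552  0.2704  1.5407 -0.1612  1.0677  0.9397]
weight 0.86 [0.1514, 0.0328, -0.2157] [0.6706 0.3023 0.0004] [-0.0856  0.2212] (np.float64(566.1585500476722), np.float64(144.19760986374945))
block 0.88 [-0.0389, 0.0366, -0.211] [0.5835 0.1331 0.0039] [-0.1375  0.038 ] (np.float64(254.85504679191627), np.float64(136.68192659070084))
side weight 0.58 [0.6704 0.3043 0.0006] [-0.0862  0.2231]
side face_left 0.68 [0.5024 0.2373 0.0035] [-0.2376  0.124 ]
side face_left 0.66 [0.5487 0.1976 0.0036] [-0.1843  0.0943]
side face_centre 0.65 [0.6047 0.179  0.0014] [-0.1258  0.0873]
side face_centre 0.65 [0.4669 0.2799 0.0025] [-0.2808  0.1588]
side face_right 0.94 [ 0.2854  0.1919 -0.0024] [-0.4413  0.0366]
side face_right 0.73 [ 0.4329  0.3311 -0.0013] [-0.3244  0.2022]
plug px->bar [array([-0.1795,  0.0092]), array([-0.1759,  0.0339]), array([-0.1731,  0.059 ]), array([-0.1458,  0.0553]), array([-0.1194,  0.0527])]
```

Request:
arm_command(
  xyz=[
    [0.003,0.015,0],
    [0.006,0.03,0],
    [0.009,0.045,0],
    [0.011,0.055,0],
    [0.011,0.055,0],
  ],
  rot=[
    [0,0,0.06],
    [0,0,0.12],
    [0,0,0.18],
    [0,0,0.25],
    [0,0,0.25],
  ],
)

```text
time: 8.75
ee_pos: [0.6578, 0.2055, 0.0153]
eef_rot: [0.096, 0.995, 0.001, -0.0]
ft_force: [-0.1, 0.9, 0.3]
width: 0.0003
grip_force: 0.0
```

Run:
```python
from h import *
a=shot("side","side3")[:,:,::-1].copy();p=np.array(r.read_state()["ee_pos"]);print(p,r.read_state()["width"])
u0,v0=280,105
s=cv2.resize(a[v0:v0+80,u0:u0+110],None,fx=7,fy=7,interpolation=cv2.INTER_CUBIC)
for dz,c in((0,(0,0,255)),(.02,(0,255,0)),(.04,(255,255,0))):
    u,v=pix("side",p+[0,0,dz]);cv2.drawMarker(s,(int((u-u0+.5)*7),int((v-v0+.5)*7)),c,cv2.MARKER_CROSS,14,1)
cv2.imwrite("pics/s3.png",s)
```

```text
[0.65783992 0.20347474 0.0152687 ] 0.0003998352055470631
```

View pics/s3.png

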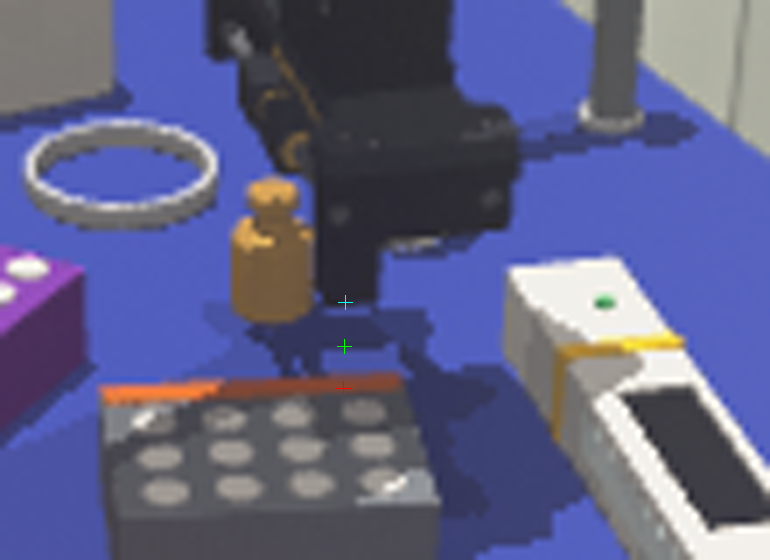

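Run:
```python
from h import *
p=np.array(r.read_state()["ee_pos"]);f=lambda q:tuple(np.round([(q[0]-280+.5)*7,(q[1]-105+.5)*7]).astype(int))
for dz in(.07,.09,.108):
  print(dz,[f(pix("side",p+np.r_[a*RX+b*RY,dz])) for a,b in((-.0375,-.095),(.0375,-.095),(-.0375,.095),(0,0))])
im=r.camera("top");print([ (k,np.round(pix("top",p+[0,0,k]))) for k in(0,.04)])
```

```text
0.07 [(np.int64(317), np.int64(363)), (np.int64(511), np.int64(341)), (np.int64(201), np.int64(141)), (np.int64(348), np.int64(236))]
0.09 [(np.int64(318), np.int64(315)), (np.int64(514), np.int64(294)), (np.int64(201), np.int64(97)), (np.int64(349), np.int64(190))]
0.108 [(np.int64(319), np.int64(272)), (np.int64(517), np.int64(250)), (np.int64(201), np.int64(57)), (np.int64(350), np.int64(148))]
[(0, array([253., 143.])), (0.04, array([249., 139.]))]
```

Request:
arm_command(
  xyz=[
    [-0.004,-0.002,-0.006],
    [-0.008,-0.005,-0.012],
    [-0.008,-0.005,-0.018],
    [-0.008,-0.005,-0.024],
    [-0.008,-0.005,-0.028],
    [-0.008,-0.005,-0.032],
    [-0.008,-0.005,-0.034],
    [-0.008,-0.005,-0.036],
    [-0.008,-0.005,-0.036],
  ],
  rot=[
    [0,0,0],
    [0,0,0],
    [0,0,0],
    [0,0,0],
    [0,0,0],
    [0,0,0],
    [0,0,0],
    [0,0,0],
    [0,0,0],
  ],
)

```text
time: 9.6
ee_pos: [0.6499, 0.1972, -0.0209]
eef_rot: [0.099, 0.995, -0.0, -0.0]
ft_force: [-1.3, 0.3, -0.1]
width: 0.0002
grip_force: 0.0
```

Request:
arm_command(
  xyz=[
    [-0.001,-0.004,0],
    [-0.002,-0.008,0],
    [-0.003,-0.012,0],
    [-0.0035,-0.015,0],
    [-0.004,-0.018,0],
    [-0.0045,-0.021,0],
    [-0.005,-0.0245,0],
    [-0.0046,-0.0275,0],
    [-0.004,-0.0305,0],
    [-0.0036,-0.0335,0],
    [-0.0033,-0.0365,0],
    [-0.003,-0.0395,0],
    [-0.0028,-0.0425,0],
    [-0.0026,-0.0455,0],
    [-0.0025,-0.0485,0],
    [-0.0025,-0.051,0],
  ],
  rot=[
    [0,0,0],
    [0,0,0],
    [0,0,0],
    [0,0,0],
    [0,0,0],
    [0,0,0],
    [0,0,0],
    [0,0,-0.03],
    [0,0,-0.06],
    [0,0,-0.09],
    [0,0,-0.12],
    [0,0,-0.15],
    [0,0,-0.18],
    [0,0,-0.21],
    [0,0,-0.24],
    [0,0,-0.26],
  ],
)

```text
time: 10.93
ee_pos: [0.6484, 0.1474, -0.0202]
eef_rot: [0.228, 0.974, 0.001, 0.001]
ft_force: [4.2, 4.0, -2.0]
width: 0.0005
grip_force: 2.4
```

Run:
```python
from h import *
im=shot("side","side4")
for v in(120,140,170): fit((-.14,.03),np.radians(68),im,"side",v)
print(tobar(r.read_state()["ee_pos"]),r.read_state()["ft_force"])
```

```text
side 120 block bar [-134.3   24.9] yaw 69.3 n 3 err 0.6 orange in block [41. 27.]
side 140 block bar [-134.    26.6] yaw 69.3 n 5 err 1.55 orange in block [40. 27.]
side 170 block bar [-133.    28.7] yaw 73.2 n 3 err 0.56 orange in block [39. 25.]
[-0.07647729  0.06414698] [ 3.6692213   3.48132609 -1.8425081 ]
```

```bash
python3 - <<'E'
s=open("h.py").read()
a=s.index("m=((hsv[...,1]<45)");b=s.index("\n",a)
s=s[:a]+'g=cv2.cvtColor(im,cv2.COLOR_RGB2GRAY);m=((hsv[...,1]<v)&(cv2.adaptiveThreshold(g,1,cv2.ADAPTIVE_THRESH_GAUSSIAN_C,0,15 if cam!="wrist" else 91,-8)>0)).astype(np.uint8)'+s[b:]
s=s.replace("v=190","v=70")
open("h.py","w").write(s)
E
python3 - <<'E'
from h import *
np.set_printoptions(precision=1,suppress=True)
im=cv2.imread("pics/side4.png")[:,:,::-1].copy()
for v in(50,70,90): b=fit((-.135,.025),np.radians(69),im,"side",v)
C=np.array([-.1355,.0225]);yaw=np.radians(69.3)
f=tobar(r.read_state()["ee_pos"]);q=rot(-yaw)@(f-C);print("finger in block",q*1000)
if b: q=rot(-b[1])@(f-b[0]-[-.0015,-.004]);print("alt",q*1000);C=b[0]+[-.0015,-.004];yaw=b[1]
o,C,y=arc(C,yaw,q[1],1,-np.radians(35),.015,10)
print("end",C*1000,np.degrees(y))
W=toworld(o[:,:2]);p=r.read_state()["ee_pos"]
print(np.c_[W-p[:2],o[:,3]-o[0,3]]*1000)
E
```

```text
side 50 block bar [-134.3   26.4] yaw 70.9 n 11 err 0.99 orange in block [41. 26.]
side 70 block bar [-134.3   26.4] yaw 70.9 n 11 err 0.99 orange in block [41. 26.]
side 90 block bar [-134.3   26.4] yaw 70.9 n 11 err 0.99 orange in block [41. 26.]
finger in block [ 59.8 -40.5]
alt [ 58.8 -42.4]
end [-154.3   -2.5] 32.44881484069151
[[   1.9    3.2    0. ]
 [   2.3   -3.5  -61.1]
 [   2.2  -10.2 -122.2]
 [   1.8  -16.9 -183.3]
 [   1.   -23.6 -244.3]
 [  -0.3  -30.2 -305.4]
 [  -1.9  -36.7 -366.5]
 [  -4.   -43.1 -427.6]
 [  -6.4  -49.4 -488.7]
 [  -9.2  -55.5 -549.8]
 [ -12.4  -61.4 -610.9]]
```

Request:
arm_command(
  xyz=[
    [0.0002,-0.0033,0],
    [0.0004,-0.0067,0],
    [0.0003,-0.01,0],
    [0.0003,-0.0134,0],
    [0.0001,-0.0167,0],
    [-0.0001,-0.0201,0],
    [-0.0005,-0.0235,0],
    [-0.0009,-0.0268,0],
    [-0.0015,-0.0301,0],
    [-0.0022,-0.0334,0],
    [-0.003,-0.0367,0],
    [-0.0038,-0.0399,0],
    [-0.0049,-0.0431,0],
    [-0.0059,-0.0463,0],
    [-0.0071,-0.0495,0],
    [-0.0083,-0.0526,0],
    [-0.0083,-0.0526,0],
  ],
  rot=[
    [0,0,-0.03],
    [0,0,-0.06],
    [0,0,-0.09],
    [0,0,-0.12],
    [0,0,-0.15],
    [0,0,-0.18],
    [0,0,-0.215],
    [0,0,-0.245],
    [0,0,-0.275],
    [0,0,-0.305],
    [0,0,-0.335],
    [0,0,-0.365],
    [0,0,-0.395],
    [0,0,-0.425],
    [0,0,-0.46],
    [0,0,-0.49],
    [0,0,-0.49],
  ],
)

```text
time: 12.4
ee_pos: [0.64, 0.0934, -0.0201]
eef_rot: [0.458, 0.889, 0.001, 0.001]
ft_force: [3.8, 1.1, -0.1]
width: 0.0006
grip_force: 1.7
```

Run:
```python
from h import *
im=shot("side","side5")
b=fit((-.15,.01),np.radians(43),im,"side");f=tobar(r.read_state()["ee_pos"]);print(f,rot(-b[1])@(f-b[0]-[-.0015,-.004])*1000)
```

```text
side 70 block bar [-144.5    2.8] yaw 44.1 n 10 err 1.11 orange in block [39. 45.]
[-0.07423298  0.0104388 ] [ 59.70996836 -41.56035901]
```

Request:
arm_command(
  xyz=[
    [-0.0013,-0.0031,0],
    [-0.0028,-0.0061,0],
    [-0.0044,-0.009,0],
    [-0.006,-0.0118,0],
    [-0.0078,-0.0146,0],
    [-0.0078,-0.0146,0],
    [-0.003,-0.012,0],
    [0.002,-0.01,0],
    [0.006,-0.0085,0],
    [0.006,-0.0085,0.02],
    [0.006,-0.0085,0.045],
    [0.006,-0.0085,0.07],
    [0.006,-0.0085,0.08],
    [0.006,-0.0085,0.08],
  ],
  rot=[
    [0,0,-0.03],
    [0,0,-0.06],
    [0,0,-0.09],
    [0,0,-0.12],
    [0,0,-0.15],
    [0,0,-0.15],
    [0,0,-0.15],
    [0,0,-0.15],
    [0,0,-0.15],
    [0,0,-0.15],
    [0,0,-0.15],
    [0,0,-0.15],
    [0,0,-0.15],
    [0,0,-0.15],
  ],
)

```text
time: 13.62
ee_pos: [0.6471, 0.0855, 0.0621]
eef_rot: [0.522, 0.853, 0.001, 0.001]
ft_force: [1.3, -0.2, -0.0]
width: 0.0008
grip_force: 0.0
```

Run:
```python
from h import *
np.set_printoptions(precision=1,suppress=True)
im=shot("side","side6")
b=fit((-.15,-.007),np.radians(35),im,"side");C=b[0]-[.0015,.004];yaw=b[1]
p=r.read_state()["ee_pos"];f=tobar(p);print("finger",f)
o,Ce,y=arc(C,yaw,.046,-1,-yaw,.0115,12)
print("end",Ce*1000,np.degrees(y),"start bar",o[0])
W=toworld(o[:,:2]);x=rot(yaw+RYAW)@[1,0];S=W[0]-.02*x
print("S world",S*1000,"shift",(S-p[:2])*1000,"push dir",x);print(np.c_[W-S,o[:,3]-o[0,3]]*1000)
# corners and rear-left waypoint
print("corners",(C+np.array([(.0475,.06),(-.0475,.06),(-.0475,-.06),(.0475,-.06)])@rot(yaw).T)*1000)
```

```text
side 70 block bar [-150.8   -2.2] yaw 36.5 n 12 err 1.35 orange in block [40. 14.]
finger [-0.1  0. ]
end [-124.3    3. ] -3.0449650343566885 start bar [-0.2 -0.   0.   0.6]
S world [469.1 100.8] shift [-176.8   15.4] push dir [0.9 0.4]
[[  18.1    8.5    0. ]
 [  21.2   13.3  -53.1]
 [  24.5   18.  -106.3]
 [  28.1   22.5 -159.4]
 [  31.9   26.7 -212.6]
 [  35.9   30.8 -265.7]
 [  40.2   34.7 -318.9]
 [  44.6   38.3 -372. ]
 [  49.2   41.7 -425.2]
 [  54.    44.8 -478.3]
 [  59.    47.7 -531.4]
 [  64.1   50.3 -584.6]
 [  69.3   52.6 -637.7]]
corners [[-149.9   70.2]
 [-226.2   13.7]
 [-154.7  -82.7]
 [ -78.4  -26.2]]
```

Request:
arm_command(
  xyz=[
    [-0.015,0.0,0.005],
    [-0.035,0.002,0.005],
    [-0.055,0.004,0.005],
    [-0.075,0.006,0.005],
    [-0.095,0.008,0.005],
    [-0.115,0.01,0.005],
    [-0.135,0.012,0.005],
    [-0.155,0.014,0.0],
    [-0.17,0.015,0.0],
    [-0.177,0.0154,-0.01],
    [-0.177,0.0154,-0.03],
    [-0.177,0.0154,-0.05],
    [-0.177,0.0154,-0.068],
    [-0.177,0.0154,-0.08],
    [-0.177,0.0154,-0.083],
    [-0.177,0.0154,-0.083],
  ],
  rot=[
    [0,0,0.1],
    [0,0,0.2],
    [0,0,0.3],
    [0,0,0.4],
    [0,0,0.5],
    [0,0,0.6],
    [0,0,0.7],
    [0,0,0.8],
    [0,0,0.9],
    [0,0,0.9],
    [0,0,0.9],
    [0,0,0.9],
    [0,0,0.9],
    [0,0,0.9],
    [0,0,0.9],
    [0,0,0.9],
  ],
)

```text
time: 15.0
ee_pos: [0.4667, 0.1, -0.0252]
eef_rot: [0.099, 0.995, -0.001, -0.002]
ft_force: [0.4, 0.3, -0.5]
width: 0.0005
grip_force: 0.0
```

Request:
arm_command(
  xyz=[
    [0.0035,0.0015,0],
    [0.007,0.003,0],
    [0.0105,0.005,0],
    [0.014,0.0065,0],
    [0.018,0.0085,0],
    [0.0197,0.011,0],
    [0.0212,0.0133,0],
    [0.0228,0.0157,0],
    [0.0245,0.018,0],
    [0.0263,0.0203,0],
    [0.0281,0.0225,0],
    [0.03,0.0246,0],
    [0.0319,0.0267,0],
    [0.0339,0.0288,0],
    [0.0359,0.0308,0],
    [0.038,0.0328,0],
    [0.0402,0.0347,0],
    [0.0402,0.0347,0],
  ],
  rot=[
    [0,0,0],
    [0,0,0],
    [0,0,0],
    [0,0,0],
    [0,0,0],
    [0,0,0],
    [0,0,0],
    [0,0,0],
    [0,0,0],
    [0,0,0],
    [0,0,0],
    [0,0,0],
    [0,0,0],
    [0,0,0],
    [0,0,0],
    [0,0,0],
    [0,0,0],
    [0,0,0],
  ],
)

```text
time: 16.5
ee_pos: [0.5075, 0.1351, -0.0237]
eef_rot: [0.099, 0.995, -0.0, -0.001]
ft_force: [-5.3, -2.8, 3.4]
width: 0.0003
grip_force: 2.9
```

Run:
```python
from h import *
np.set_printoptions(precision=1,suppress=True)
im=shot("side","side7")
b=fit((-.14,.003),np.radians(20),im,"side");C=b[0]-[.0015,.004];yaw=b[1]
p=r.read_state()["ee_pos"];f=tobar(p);q=rot(-yaw)@(f-C)*1000;print("finger bar",f*1000,"in block",q)
o,Ce,y=arc(C,yaw,q[1]/1000,-1,-yaw,.0,8);print("end",Ce*1000)
W=toworld(o[:,:2]);print((W-W[0])*1000)
```

```text
side 70 block bar [-141.1    5.8] yaw 16.5 n 7 err 1.21 orange in block [40. -4.]
finger bar [-212.3   24.9] in block [-60.3  41.9]
end [-127.3    4. ]
[[ 0.   0. ]
 [ 3.1  2. ]
 [ 6.3  3.8]
 [ 9.5  5.5]
 [12.8  7.2]
 [16.1  8.7]
 [19.5 10. ]
 [23.  11.3]
 [26.4 12.4]]
```

Request:
arm_command(
  xyz=[
    [0.0016,0.001,0],
    [0.0031,0.002,0],
    [0.0047,0.0029,0],
    [0.0063,0.0038,0],
    [0.0079,0.0047,0],
    [0.0095,0.0055,0],
    [0.0112,0.0064,0],
    [0.0128,0.0072,0],
    [0.0145,0.008,0],
    [0.0161,0.0087,0],
    [0.0178,0.0094,0],
    [0.0195,0.01,0],
    [0.0213,0.0107,0],
    [0.023,0.0113,0],
    [0.025,0.0118,0],
    [0.0268,0.0122,0],
    [0.0268,0.0122,0],
  ],
  rot=[
    [0,0,0],
    [0,0,0],
    [0,0,0],
    [0,0,0],
    [0,0,0],
    [0,0,0],
    [0,0,0],
    [0,0,0],
    [0,0,0],
    [0,0,0],
    [0,0,0],
    [0,0,0],
    [0,0,0],
    [0,0,0],
    [0,0,0],
    [0,0,0],
    [0,0,0],
  ],
)

```text
time: 17.97
ee_pos: [0.5333, 0.1486, -0.0238]
eef_rot: [0.099, 0.995, 0.0, -0.002]
ft_force: [-9.8, 3.3, 6.6]
width: 0.0004
grip_force: 4.9
```

Run:
```python
from h import *
np.set_printoptions(precision=1,suppress=True)
im=shot("side","side8")
b=fit((-.128,.006),np.radians(3),im,"side");C=b[0]-[.0015,.004];yaw=b[1]
p=r.read_state()["ee_pos"];f=tobar(p);q=rot(-yaw)@(f-C)*1000;print("finger bar",f*1000,"in block",q,p*1000)
S=toworld(np.array([[C[0]-.0475-.035,C[1]]]))[0];print("behind centre shift",(S-p[:2])*1000)
```

```text
side 70 block bar [-131.2    7.6] yaw 0.9 n 9 err 1.85 orange in block [42. -5.]
finger bar [-189.7   43.3] in block [-56.5  40.5] [533.3 148.6 -23.8]
behind centre shift [-32.8 -33.8]
```

Request:
arm_command(
  xyz=[
    [-0.006,0.001,0],
    [-0.014,0.002,0],
    [-0.022,0.003,0],
    [-0.027,-0.005,0],
    [-0.03,-0.015,0],
    [-0.033,-0.025,0],
    [-0.034,-0.034,0],
    [-0.034,-0.034,0],
    [-0.034,-0.034,0],
    [-0.034,-0.034,0],
    [-0.034,-0.034,0],
    [-0.034,-0.034,0],
  ],
  rot=[
    [0,0,0],
    [0,0,0],
    [0,0,0],
    [0,0,0],
    [0,0,0],
    [0,0,0],
    [0,0,0],
    [0,0,0],
    [0,0,0],
    [0,0,0],
    [0,0,0],
    [0,0,0],
  ],
  grip=1,
)

```text
time: 19.02
ee_pos: [0.5014, 0.1139, -0.0236]
eef_rot: [0.099, 0.995, 0.0, 0.0]
ft_force: [-0.0, 0.9, 0.4]
width: 0.0725
grip_force: 0.0
```

Run:
```python
from h import *
np.set_printoptions(precision=1,suppress=True)
im=shot("side","side9")
b=fit((-.132,.007),0,im,"side");C=b[0]-[.0015,.004]
s=r.read_state();print("finger bar",tobar(s["ee_pos"])*1000,s["width"])
im=shot("top","top9");b=fit((-.132,.007),0,im,"top")
```

```text
side 70 block bar [-130.5    8.9] yaw -0.4 n 8 err 0.93 orange in block [41. -5.]
finger bar [-214.2    2.9] 0.07644855312007595
top 70 block bar [-132.3    2.6] yaw 2.9 n 5 err 2.19 orange in block [42. -1.]
```

Request:
arm_command(
  xyz=[
    [0.005,-0.001,0],
    [0.01,-0.002,0],
    [0.015,-0.003,0],
    [0.0185,-0.0038,0],
    [0.0215,-0.0044,0],
    [0.0245,-0.005,0],
    [0.0275,-0.0056,0],
    [0.0304,-0.0062,0],
    [0.0333,-0.0068,0],
    [0.0362,-0.0074,0],
    [0.0392,-0.008,0],
    [0.0421,-0.0086,0],
    [0.045,-0.0092,0],
    [0.048,-0.0098,0],
    [0.051,-0.0104,0],
    [0.054,-0.011,0],
    [0.0569,-0.0116,0],
    [0.0598,-0.0122,0],
    [0.0627,-0.0127,0],
    [0.0657,-0.0133,0],
  ],
  rot=[
    [0,0,0],
    [0,0,0],
    [0,0,0],
    [0,0,0],
    [0,0,0],
    [0,0,0],
    [0,0,0],
    [0,0,0],
    [0,0,0],
    [0,0,0],
    [0,0,0],
    [0,0,0],
    [0,0,0],
    [0,0,0],
    [0,0,0],
    [0,0,0],
    [0,0,0],
    [0,0,0],
    [0,0,0],
    [0,0,0],
  ],
)

```text
time: 20.78
ee_pos: [0.5632, 0.1014, -0.0242]
eef_rot: [0.099, 0.995, 0.0, -0.004]
ft_force: [-15.6, 2.9, 10.2]
width: 0.0869
grip_force: 8.3
```

Run:
```python
from h import *
im=shot("side","side10")
b=fit((-.092,.007),0,im,"side")
s=r.read_state();print("finger bar",tobar(s["ee_pos"])*1000,s["width"],s["ft_force"])
```

```text
side 70 block bar [-93.3   9.1] yaw 2.1 n 5 err 1.72 orange in block [43. -3.]
finger bar [-149.99095748    2.94013929] 0.08723355329675493 [-10.68202908   3.15030306   5.07494395]
```

Request:
arm_command(
  xyz=[
    [0.0029,-0.0006,0],
    [0.0059,-0.0012,0],
    [0.0088,-0.0018,0],
    [0.0118,-0.0024,0],
    [0.0147,-0.003,0],
    [0.0176,-0.0036,0],
    [0.0206,-0.0042,0],
    [0.0235,-0.0048,0],
    [0.0265,-0.0053,0],
    [0.0294,-0.0059,0],
    [0.0323,-0.0065,0],
    [0.0343,-0.0069,0],
    [0.0363,-0.0073,0],
    [0.0382,-0.0077,0],
    [0.0397,-0.008,0],
  ],
  rot=[
    [0,0,0],
    [0,0,0],
    [0,0,0],
    [0,0,0],
    [0,0,0],
    [0,0,0],
    [0,0,0],
    [0,0,0],
    [0,0,0],
    [0,0,0],
    [0,0,0],
    [0,0,0],
    [0,0,0],
    [0,0,0],
    [0,0,0],
  ],
)

```text
time: 22.08
ee_pos: [0.6032, 0.0935, -0.0242]
eef_rot: [0.099, 0.995, 0.0, -0.004]
ft_force: [-16.1, 2.6, 10.1]
width: 0.0871
grip_force: 8.0
```

Run:
```python
from h import *
im=shot("side","side11")
b=fit((-.055,.007),0,im,"side")
s=r.read_state();print("finger bar",tobar(s["ee_pos"])*1000,s["ee_pos"],s["ft_force"],s["torque"])
```

```text
side 70 block bar [-48.3   9.7] yaw -2.0 n 5 err 1.95 orange in block [39. -1.]
finger bar [-109.88123552    3.19806139] [ 0.60359951  0.09348412 -0.0241949 ] [-13.11116573   3.64384315   8.47764885] [0.60128936 2.70201809 0.04543536]
```

Request:
arm_command(
  xyz=[
    [0.001,-0.0002,0],
    [0.002,-0.0004,0],
    [0.003,-0.0006,0],
    [0.0039,-0.0008,0],
    [0.0039,-0.0008,0],
  ],
  rot=[
    [0,0,0],
    [0,0,0],
    [0,0,0],
    [0,0,0],
    [0,0,0],
  ],
)

```text
time: 22.55
ee_pos: [0.6069, 0.0928, -0.0242]
eef_rot: [0.099, 0.995, 0.0, -0.004]
ft_force: [-16.5, 2.5, 11.5]
width: 0.0869
grip_force: 8.2
```

Request:
arm_command(
  xyz=[
    [0.001,-0.0002,0],
    [0.002,-0.0004,0],
    [0.002,-0.0004,0],
  ],
  rot=[
    [0,0,0],
    [0,0,0],
    [0,0,0],
  ],
)

```text
time: 22.8
ee_pos: [0.6067, 0.0928, -0.0242]
eef_rot: [0.098, 0.995, 0.0, -0.006]
ft_force: [-27.7, 3.0, 20.3]
width: 0.0871
grip_force: 13.6
```

Request:
arm_command(
  xyz=[
    [0.001,-0.0002,0],
    [0.001,-0.0002,0],
    [0.001,-0.0002,0],
  ],
  rot=[
    [0,0,0],
    [0,0,0],
    [0,0,0],
  ],
)

```text
time: 23.05
ee_pos: [0.6066, 0.0928, -0.0243]
eef_rot: [0.098, 0.995, 0.0, -0.007]
ft_force: [-31.2, 4.7, 23.1]
width: 0.0869
grip_force: 16.1
```

Request:
arm_command(
  xyz=[
    [-0.003,0.0006,0],
    [-0.007,0.0014,0],
    [-0.013,0.0026,0],
    [-0.025,0.005,0],
    [-0.04,0.008,0],
    [-0.05,0.01,0.02],
    [-0.05,0.01,0.05],
    [-0.05,0.01,0.08],
    [-0.05,0.03,0.11],
    [-0.05,0.06,0.14],
    [-0.06,0.09,0.16],
    [-0.08,0.12,0.18],
    [-0.1,0.15,0.18],
    [-0.12,0.18,0.18],
    [-0.14,0.21,0.18],
    [-0.16,0.24,0.18],
    [-0.18,0.27,0.18],
    [-0.19,0.3,0.18],
    [-0.2,0.33,0.18],
    [-0.2,0.33,0.18],
  ],
  rot=[
    [0,0,0],
    [0,0,0],
    [0,0,0],
    [0,0,0],
    [0,0,0],
    [0,0,0],
    [0,0,0],
    [0,0,0],
    [0,0,0],
    [0,0,0],
    [0,0,0],
    [0,0,0],
    [0,0,0],
    [0,0,0],
    [0,0,0],
    [0,0,0],
    [0,0,0],
    [0,0,0],
    [0,0,0],
    [0,0,0],
  ],
)

```text
time: 24.72
ee_pos: [0.4092, 0.4272, 0.1561]
eef_rot: [0.095, 0.995, 0.001, -0.001]
ft_force: [-1.4, 0.3, -0.3]
width: 0.087
grip_force: 0.0
```

Run:
```python
from h import *
im=shot("top","top12");fit((-.049,.005),0,im,"top")
i2=shot("side","side12");fit((-.049,.007),0,i2,"side")
c=im[85:180,225:395,::-1];t=cv2.resize(c,None,fx=4,fy=4,interpolation=cv2.INTER_CUBIC)
s=cv2.resize(i2[120:200,270:430,::-1],(440,220),interpolation=cv2.INTER_CUBIC)
o=np.zeros((600,680,3),np.uint8);o[:380]=t;o[380:,:440]=s;cv2.imwrite("pics/s12.png",o)
```

```text
top 70 block bar [-48.1   6.3] yaw 0.1 n 8 err 0.16 orange in block [41. -0.]
side 70 block bar [-46.7  10.3] yaw 0.3 n 10 err 1.06 orange in block [41. -3.]
```

View pics/s12.png

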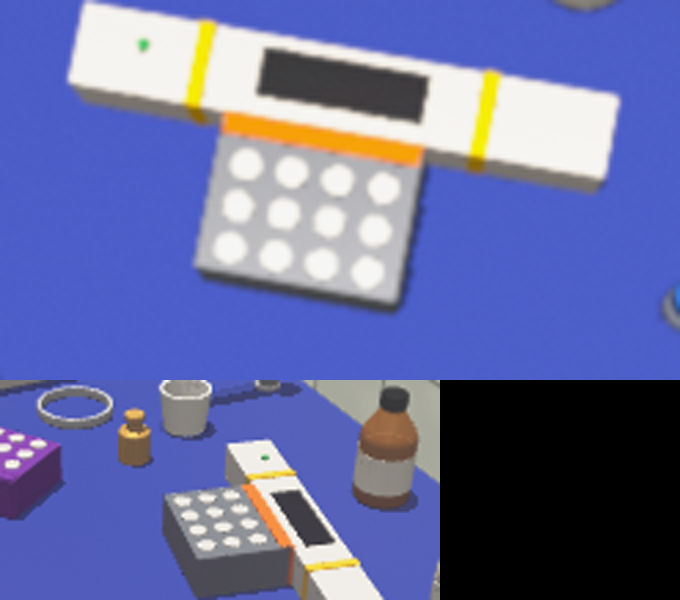

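The picture shows the orange side (222–424, ~140) flush on the bar's front and between the two bands. The bystanders in view are in place and the gripper is clear of everything.

```bash
python3 -c "
from bench import r
print(r.close_job())"
```

```text
the job is handed in; nothing more can be done
None
```

The job is handed in: the block's orange side stands flush against the bar (about 0.1° off square), about 6 mm left of centre with at least 14 mm to spare from each yellow band, and the fingers are clear of everything.

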